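Fold the swing-arm shaving mirror away against the wall

TASK

Fold the swing-arm shaving mirror away: turn the mirror in line with the arms and fold the forearm fully back over the upper arm while the upper arm still stands well out from the low tiled wall, and only then swing the folded arm home until it lies flat along the wall. Leave the other things on the shelf where they stand.

Things in the scene. Friction and masses are not known exactly. Their poses are not given: they have to be found in the camera images.
- upstand: The low wall at the back of the shelf, covered in blue tiles with a white top edge: 1200 mm long, 130 mm high, 30 mm thick, fixed. Origin at the centre of its underside; y runs along it, z up, x is its normal and points away from the robot. Its front face, towards the robot, is the plane x = -15 mm of this frame. It stops the forearm's free end; the mirror stands higher.
- shoulder (a point): Point on the upright hinge axis that carries the upper arm on its fixed chromed wall bracket, 93 mm above the shelf and 55 mm in front of the wall's face. Its y axis is parallel to the wall.
- upper_arm (a joint): Shoulder hinge angle, rad: 0 = home on its stop, parallel to the wall and pointing to the wall's +y; grows as the arm swings out towards the robot (counter-clockwise from above), to 1.6 at the outer stop. Starts at 1.0 to 1.4. Stiff: 0.5 N m of friction, no spring, stays where it is left.
- elbow (a point): Point on the upright elbow axis, half-way up the elbow knuckle: a round boss 24 mm in diameter, from 83 to 134 mm above the shelf, 200 mm from the shoulder axis. The frame turns with the upper arm (12 mm chromed tube, centred 93 mm up); +y points from shoulder to elbow. A push of about 2.5 N on the knuckle swings the upper arm and leaves the elbow angle as it is.
- forearm (a joint): Elbow hinge angle, rad: 0 = forearm folded fully back on its stop, straight above the upper arm and pointing from elbow to shoulder; grows as it opens counter-clockwise from above, to 2.2, so it closes clockwise. Starts at 1.1 to 1.7. Friction 0.15 N m, no spring, stays where it is left. A 12 mm chromed tube centred 114 mm up, 130 mm from elbow axis to mirror axis.
- mirror: Round two-sided mirror upright in a U-shaped fork on an upright swivel at the forearm's free end; disc 130 mm in diameter, 12 mm thick, chromed rim. Origin at the disc's centre, on the swivel axis, 212 mm above the shelf. x is the disc's normal, y runs level across its face, z up. It is in line with the arms when y is parallel to them, whichever face shows. Friction 0.08 N m, stays where left.
- mirror_top (a point): Top of the mirror's rim, on the swivel axis, 277 mm above the shelf. The upper half of the rim is free; the fork holds the lower half and reaches 76 mm to either side of the axis. The swivel turns 3.4 rad either way from in line.
- brush_stand: Bystander: grey hard silicone toothbrush stand with five slots and two brushes in it, 55 x 160 x 75 mm, 200 mm high with the brushes. Origin at the centre of its underside.
- tumbler: Bystander: steel tumbler, 72 mm in diameter, 105 mm high. Origin at the centre of its underside.
- soap_box: Bystander: empty open plastic soap box, 75 x 110 x 34 mm. Origin at the centre of its underside.
- tongue_cleaner: Bystander: orange plastic tongue cleaner lying flat, about 160 mm long, 8 mm high. Origin near its middle, on the shelf.

How it is judged (in metres and radians):
On the way:
1. the forearm is folded back over the upper arm (within 0.25 rad) with the mirror in line with the arms (within 0.3 rad), while the upper arm still stands at least 0.6 rad out from the wall (value of joint forearm below 0.25 rad and angle between the y axis of mirror and the y axis of elbow, either way round below 0.3 rad and value of joint upper_arm above 0.6 rad), for 0.2 s.
At the end, for the whole second after the job is handed in: The upper arm lies along the wall (within 0.12 rad of its stop), the forearm is folded back over it (within 0.2 rad), the mirror is in line with the arms (within 0.3 rad) and with the wall (within 0.35 rad), and everything is at rest (value of joint upper_arm below 0.12 rad and value of joint forearm below 0.2 rad and angle between the y axis of mirror and the y axis of upstand, either way round below 0.35 rad and angle between the y axis of mirror and the y axis of elbow, either way round below 0.3 rad and angular speed of mirror below 0.05 rad/s); the robot touches nothing.
It fails at once if the toothbrush stand is shifted by more than 30 mm or tipped over (distance of brush_stand from where it was at the start of the episode above 0.03 m or angle between brush_stand's own z axis and vertical above 0.4 rad).
It fails at once if the tumbler is shifted by more than 30 mm or tipped over (distance of tumbler from where it was at the start of the episode above 0.03 m or angle between tumbler's own z axis and vertical above 0.4 rad).
It fails at once if the soap box is shifted by more than 30 mm or tipped over (distance of soap_box from where it was at the start of the episode above 0.03 m or angle between soap_box's own z axis and vertical above 0.4 rad).
It fails at once if the tongue cleaner is shifted by more than 30 mm or tipped over (distance of tongue_cleaner from where it was at the start of the episode above 0.03 m or angle between tongue_cleaner's own z axis and vertical above 0.4 rad).
It also fails if it takes over 59 s, if anything falls off the work surface, if the arm or the gripper's body presses on something with over 40 N, if the wrist force passes 120 N, or if a joint passes its speed limit or range.

ROBOT

A 6-joint arm with a two-finger parallel gripper is mounted at the origin on the work surface. World frame = base frame: x ahead of the robot, y to its left, z up, the work surface at z = 0. Lengths are in mm, angles in degrees, forces in N, time in s.
With the tool pointing down it reaches from about 300 to 850 mm from the base axis. Payload 4.2 kg.
Tool frame: the origin (TCP) lies between the finger pads; the fingertips stand 11 mm ahead of it and the grasp point (between the pads) lies 8 mm behind it (env.tips_ahead is the distance from the TCP to the fingertips, in mm); z points along the fingers, y is the line along which they close (so a half turn about z gives the same grasp; the last joint's range is limited). The gripper opens to 91 mm and grips with 3 to 60 N. Pads are 32 mm wide; open, the fingers measure 118 mm over their backs; the gripper's body (76 mm by 178 mm) begins 60 mm behind the grasp point.
Start: joints at [-65.89, 18.312, 89.639, -0, 72.044, -1.146], TCP at [245.336, -520.05, 224.976] pointing down, gripper open.
Joint ranges: [-177.97, 177.97], [-48.28, 115.42], [12.27, 149.76], [-77.06, 257.06], [2.81, 150.46], [-146.56, 146.56]. Speed limits (degrees/s): [147.25, 147.25, 180, 180, 180, 180].

INTERFACE

Orientations are given as [roll, pitch, yaw] about the fixed x, y, z axes, in that order (R = Rz(yaw) Ry(pitch) Rx(roll)).
In Python, from workcell import env, cams gives the robot as it stands.
- The arm moves only by the tool step_arm, never from a script. Its arguments are lists of equal length, an entry for each row: "linear": the shift along the tool's x, y, z in units of 30 cm (1.0 is 30 cm), a list of three; "turn": the turn about the tool's z in units of 360 degrees (1.0 is 360 degrees). In form: {"linear": [[tx, ty, tz], ...], "turn": [turn, ...]}. A call has 1 to 20 rows; each row is the pose to reach, as a shift and turn from the pose commanded when the call began, along the tool's axes at that moment, turning the shorter way round; what a row does not reach only later rows make up. A row lasts 1/8 s, in which the tool goes at most 62.5 mm and 10.7 degrees, less where a joint would pass 70% of its speed; a pose out of reach is approached as far as the arm can. A call with a number of a shift or a turn outside -1 to 1 is refused whole. A call with a gripper value outside its range is refused whole. "fingers" is the closure, from -1 (fully open) to 1 (shut), so that 0 is half open, set as the call begins (left out, the last holds). The fingers move at their own pace and stop on an object; "force" is the grip in N (left out, the last holds). Time passes only in rows, so rows that repeat a pose let the fingers close. It gives the time, the measured TCP pose, the force, the opening and the grip force at its end, in the units of the state.
- env.state(): the state, without advancing time (a new reading comes with each control period).
- cams.grab_frame(name): name is "scene" or "top"; returns a dict with "color" (420x560x3 uint8, blue, green, red), "fx", "fy", "cx", "cy" (pixels), "extrinsics" (4x4, takes a point from camera to world coordinates). Camera axes: x right, y down, z forward; pixel columns grow to the right and rows downward; lengths in mm; the calibration is good to about 2 mm. A picture is of the moment at which its call begins. There is no depth.
- env.job_done(): hands the job in; it is judged then, once.
The state is a dict: "time_s": time; "qpos": joint angles; "qvel": joint speeds; "effort": joint torques, N m; "ee_pos": TCP position; "ee_rot": TCP orientation; "force": force on the tool from outside, world axes, zero at the start; "torque": the same for the moment, N m; "gripper_width": finger opening in mm; "gripper_force": force on a finger pad.
Only numpy, scipy, OpenCV 4.12 (cv2) and the standard library are available. Lean on these libraries where they do the work, as an engineer would, in place of code of your own. Each camera call takes 0.05 s, during which the arm holds its last target. There are 200 camera calls.

## Working session

There is one attempt and no reset: what is moved stays moved. The work goes in short steps, Python scripts to look and compute and a tool call to move; the robot and the scene stay as the last step left them, time stands still between calls to the robot, and variables do not carry over. Pictures are saved under pics/ and viewed, at most 10 in all, crops included, and the job is handed in when it is done.

Besides the shell and the picture viewer there is one more tool, called after ">>>" by a JSON object that holds its "name" and its "arguments", one argument or row to a line. step_arm: Moves the arm, as the interface text tells. Its arguments: {"type":"object","properties":{"linear":{"type":"array"},"turn":{"type":"array"},"fingers":{"type":"number"},"force":{"type":"number"}},"required":["linear","turn"]}

```bash
mkdir -p pics
python3 - <<'E'
from workcell import env,cams
import cv2,numpy as np
for n in("scene","top"):
    f=cams.grab_frame(n); cv2.imwrite(f"pics/{n}0.png",cv2.resize(f["color"],(784,588),interpolation=cv2.INTER_CUBIC))
    print(n,f["fx"],f["fy"],f["cx"],f["cy"]);print(np.round(f["extrinsics"],4).tolist())
s=env.state();print(s["time_s"],s["ee_pos"],s["ee_rot"],s["gripper_width"],env.tips_ahead)
E
```

```text
scene 411.0527611953342 411.0527611953342 274.3778995589422 211.1160805090286
[[0.9261, 0.2287, -0.2999, 898.3458], [0.3766, -0.6048, 0.7017, -853.9156], [-0.0209, -0.7628, -0.6463, 936.7101], [0.0, 0.0, 0.0, 1.0]]
top 382.94814083874854 382.94814083874854 280.6396457450983 207.07206518792867
[[0.0226, -0.997, 0.0734, 466.6161], [-0.9997, -0.022, 0.0097, -0.6295], [-0.008, -0.0736, -0.9973, 1197.8632], [0.0, 0.0, 0.0, 1.0]]
0.1 [ 245.1329222  -519.66110217  224.21925291] [-1.79911636e+02 -1.40923438e-03  2.52531432e+01] 91.06034365467322 11.0
```

View pics/scene0.png

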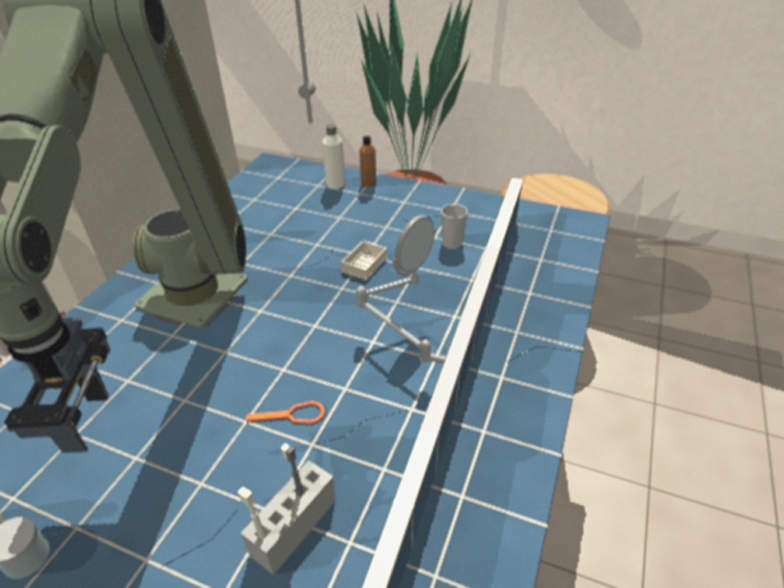

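View pics/top0.png

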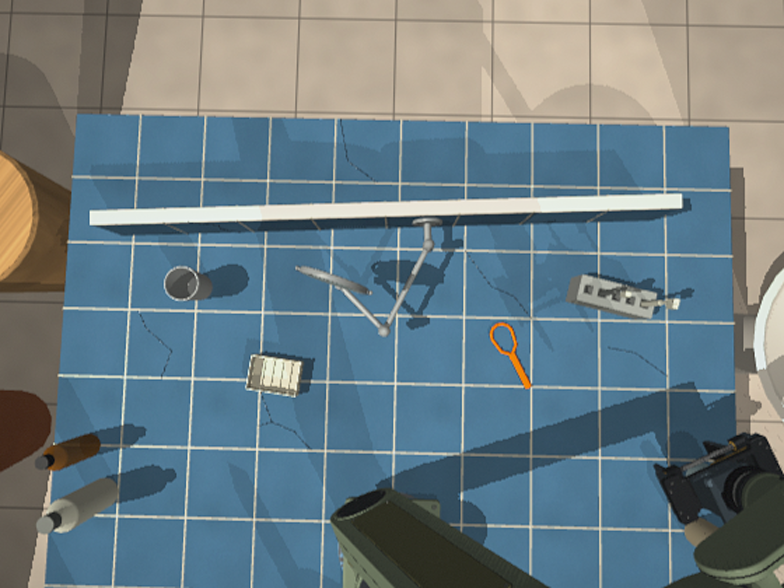

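The scene view shows the shoulder at (425,350), the elbow at (363,297) and the mirror centre at (414,246). The top view shows the shoulder at (428,245), the elbow at (384,330), the mirror edge from (297,268) to (370,293), the tumbler at (187,284) and the soap box at (275,375). Next I'll enlarge both.

Run:
```python
import cv2,numpy as np
from workcell import cams
t=cams.grab_frame("top")["color"];s=cams.grab_frame("scene")["color"]
# top crop x200..330,y145..250 ; scene crop x245..325,y145..265
a=cv2.resize(t[145:245,200:320],None,fx=4.5,fy=4.5,interpolation=cv2.INTER_CUBIC)
b=cv2.resize(s[145:265,240:330],None,fx=4,fy=4,interpolation=cv2.INTER_CUBIC)
cv2.imwrite("pics/ta.png",a);cv2.imwrite("pics/sb.png",b)
h=max(a.shape[0],b.shape[0]);im=np.zeros((h,a.shape[1]+b.shape[1],3),np.uint8)
im[:a.shape[0],:a.shape[1]]=a;im[:b.shape[0],a.shape[1]:]=b
im=im[:, :]
print(im.shape);im=cv2.resize(im,(800,int(h*800/im.shape[1])));print(im.shape)
cv2.imwrite("pics/both.png",im)
```

```text
(480, 900, 3)
(426, 800, 3)
```

View pics/both.png

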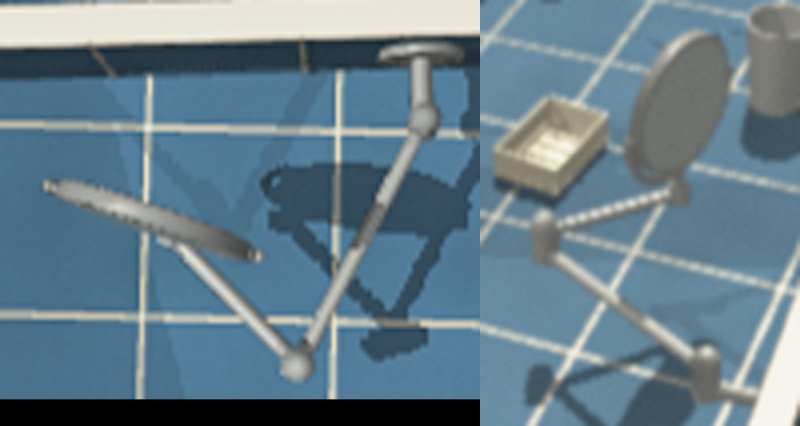

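The left crop (4x, offset 200,145) shows the shoulder at (424,117), the elbow at (298,362), and the fork pivots at (48,185) and (257,257). The right crop (3.556x, offset 240,145) shows the elbow knuckle top at (545,215), the shoulder top at (707,350) and the disc centre at (680,105).

```bash
cat > h.py <<'E'
import numpy as np,cv2
from workcell import env,cams
C={}
def cam(n):
    if n not in C: C[n]=cams.grab_frame(n)
    return C[n]
def ray(n,p):
    f=cam(n);E=np.array(f["extrinsics"]);d=E[:3,:3]@[(p[0]-f["cx"])/f["fx"],(p[1]-f["cy"])/f["fy"],1]
    return E[:3,3],d/np.linalg.norm(d)
def atz(n,p,z):
    o,d=ray(n,p);return o+d*(z-o[2])/d[2]
def tri(pt,ps):
    (a,u),(b,v)=ray("top",pt),ray("scene",ps)
    k=np.linalg.lstsq(np.c_[u,-v],b-a,rcond=None)[0]
    P,Q=a+k[0]*u,b+k[1]*v;return (P+Q)/2,np.linalg.norm(P-Q)
E
python3 - <<'E'
from h import *
np.set_printoptions(precision=1,suppress=True)
T=lambda x,y:(200+x/4,145+y/4)
S=lambda x,y:(240+(x-480)/3.5556,145+y/3.5556)
print("el",tri(T(298,362),S(545,215)),"sh",tri(T(424,117),S(707,350)))
p,q=T(48,185),T(257,257);print("mir",tri(((p[0]+q[0])/2,(p[1]+q[1])/2),S(680,105)))
e=atz("top",T(298,362),134);s=atz("top",T(424,117),113);a=atz("top",p,212);b=atz("top",q,212)
print(e,s,a,b,(a+b)/2,np.linalg.norm(a-b),np.linalg.norm((e-s)[:2]),np.linalg.norm(((a+b)/2-e)[:2]))
# wall top edges at z=130 (784 scale)
g=lambda x,y:(x/1.4,y/1.4)
for n,pt in dict(wl=(90,224),wr=(682,207)).items(): print(n,atz("top",g(*pt),130))
for n,pt,z in [("tumbler",(182,283),105),("soap",(275,374),34),("soapcorner",(302,357),34),("tongue",(510,355),5),("tongue_loop",(503,325),5),("brush_l",(570,285),75),("brush_r",(680,303),150)]: print(n,atz("top",g(*pt),z))
E
```

```text
el (array([467.1,  25.7, 132.7]), np.float64(3.433122021212667)) sh (array([644.7, -59.7, 110.2]), np.float64(4.5594776807541))
mir (array([556.3, 120.4, 208. ]), np.float64(3.1287545246934183))
[465.6  24.9 134. ] [642.1 -60.5 113. ] [576.4 187.8 212. ] [532.6  51.1 212. ] [554.5 119.4 212. ] 143.55259340394073 196.04419461876034 129.79284202945624
wl [665.5 625.9 130. ]
wr [ 725.2 -567.9  130. ]
tumbler [551.7 443.  105. ]
soap [365.  260.6  34. ]
soapcorner [402.7 203.6  34. ]
tongue [ 416.1 -250.8    5. ]
tongue_loop [ 481.8 -234.9    5. ]
brush_l [ 567.8 -360.7   75. ]
brush_r [ 530.5 -550.2  150. ]
```

```bash
cat >> h.py <<'E'
def rows(targets,start=None):
    """targets: (x,y,z,yaw). prints linear and turn rows relative to start pose (x,y,z,yaw)"""
    if start is None:
        s=env.state();start=(*s["ee_pos"],s["ee_rot"][2])
    x,y,z,w=start;c,s_=np.cos(np.radians(w)),np.sin(np.radians(w));L=[];T=[]
    for t in targets:
        d=np.array(t[:3])-[x,y,z]
        L.append([round(float(v)/300,4) for v in (c*d[0]+s_*d[1],s_*d[0]-c*d[1],-d[2])])
        T.append(round(float(-((t[3]-w+180)%360-180)/360),4))
    print(L);print(T)
E
python3 - <<'E'
from h import *
rows([(245,-520,345,25.25),(555,120,345,72.2)],(245.336,-520.05,224.976,25.25))
E
```

```text
[[-0.0009, -0.0006, -0.4001], [1.8437, -1.4893, -0.4001]]
[-0.0, -0.1304]
```

>>> {"name": "step_arm", "arguments": {
  "linear": [
    [0, 0, -0.2],
    [0, 0, -0.4],
    [0.92, -0.745, -0.4],
    [0.92, -0.745, -0.4],
    [0.92, -0.745, -0.4],
    [0.92, -0.745, -0.4],
    [0.92, -0.745, -0.4],
    [0.92, -0.745, -0.4],
    [0.92, -0.745, -0.4],
    [0.92, -0.745, -0.4],
    [0.92, -0.745, -0.4]
  ],
  "turn": [0, 0, 0, 0, 0, 0, 0, 0, 0, 0, 0],
  "fingers": -1
}}

```text
time_s: 1.68
ee_pos: [399.2, -201.2, 344.8]
ee_rot: [180.0, 0.0, 25.2]
force: [-0.5, -0.1, 0.3]
gripper_width: 91.2
gripper_force: 0.0
```

>>> {"name": "step_arm", "arguments": {
  "linear": [
    [0.924, -0.744, 0],
    [0.924, -0.744, 0],
    [0.924, -0.744, 0],
    [0.924, -0.744, 0],
    [0.924, -0.744, 0],
    [0.924, -0.744, 0],
    [0.924, -0.744, 0],
    [0.924, -0.744, 0],
    [0.924, -0.744, 0]
  ],
  "turn": [-0.13, -0.13, -0.13, -0.13, -0.13, -0.13, -0.13, -0.13, -0.13]
}}

```text
time_s: 2.8
ee_pos: [554.8, 118.4, 345.2]
ee_rot: [180.0, 0.0, 71.9]
force: [1.1, -1.5, -0.0]
gripper_width: 91.2
gripper_force: 0.0
```

Run:
```python
from h import *
s=env.state();print(s["time_s"],s["ee_pos"],s["ee_rot"],s["qpos"],s["force"])
f=cam("scene");im=cv2.resize(f["color"][110:270,200:360],(600,600),interpolation=cv2.INTER_CUBIC)
cv2.imwrite("pics/s1.png",im)
```

```text
2.8 [554.8095346  118.38045882 345.2161658 ] [1.79982866e+02 1.65102385e-02 7.19294761e+01] [ 1.08961248e+01  1.48378096e+01  7.75412369e+01 -2.27625396e-02
  8.76139591e+01  2.89675925e+01] [ 1.07280283 -1.46448143 -0.0185411 ]
```

View pics/s1.png

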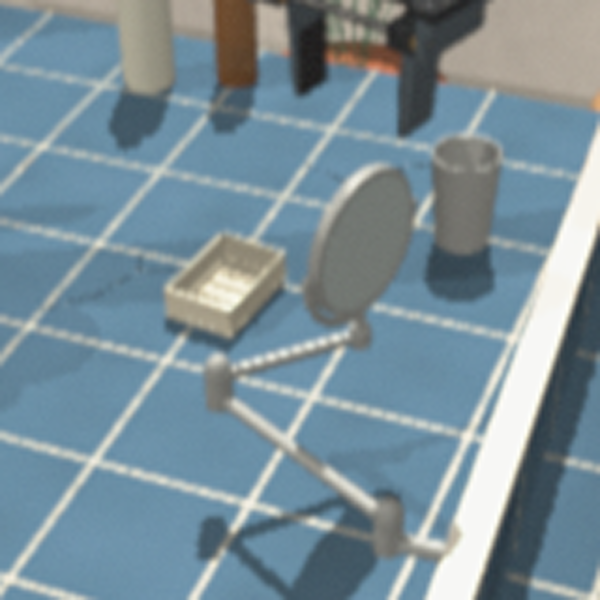

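The fingers, at (305,60) and (415,90), hang above the mirror on either side of the disc, whose top is at (385,165). I'll descend and grip it.

>>> {"name": "step_arm", "arguments": {
  "linear": [
    [0.005, 0, 0.1],
    [0.005, 0, 0.2],
    [0.005, 0, 0.293],
    [0.005, 0, 0.293],
    [0.005, 0, 0.293]
  ],
  "turn": [0, 0, 0, 0, 0]
}}

```text
time_s: 3.48
ee_pos: [556.1, 121.0, 258.5]
ee_rot: [179.9, -0.1, 72.0]
force: [0.4, 0.3, 0.6]
gripper_width: 91.1
gripper_force: 0.0
```

>>> {"name": "step_arm", "arguments": {
  "linear": [
    [0, 0, 0],
    [0, 0, 0],
    [0, 0, 0],
    [0, 0, 0],
    [0, 0, 0],
    [0, 0, 0],
    [0, 0, 0],
    [0, 0, 0]
  ],
  "turn": [0, 0, 0, 0, 0, 0, 0, 0],
  "fingers": 1,
  "force": 20
}}

```text
time_s: 4.47
ee_pos: [556.0, 121.5, 257.1]
ee_rot: [179.9, -0.0, 72.1]
force: [2.8, 1.6, -1.9]
gripper_width: 14.0
gripper_force: 1.0
```

Run:
```python
from h import *
s=env.state();print(s["time_s"],s["ee_pos"],s["ee_rot"],s["gripper_width"],s["gripper_force"],s["force"])
e=np.array([466,25.5]);z=s["ee_pos"][2];m=s["ee_pos"][:2]
d=m-e;print(np.hypot(*d),np.degrees(np.arctan2(d[1],d[0])))
b0=46.7
t=[(m[0],m[1],z,w) for w in (62,52,46.7)]
for b in np.arange(40.7,-30,-6): t.append((*(e+130*np.array([np.cos(np.radians(b)),np.sin(np.radians(b))])),z,b))
rows(t)
```

```text
4.475 [556.03490044 121.50682087 257.11412042] [ 1.79928122e+02 -3.14693408e-02  7.20618228e+01] 14.042308201460527 1.0382365062832832 [ 2.84885471  1.60415046 -1.90545059]
131.6191207641546 46.838557411647734
[[0.0, 0.0, -0.0], [0.0, 0.0, -0.0], [0.0, 0.0, -0.0], [-0.0269, 0.0386, -0.0], [-0.0525, 0.076, -0.0], [-0.0819, 0.1106, -0.0], [-0.1147, 0.1419, -0.0], [-0.1506, 0.1696, -0.0], [-0.1892, 0.1934, -0.0], [-0.2301, 0.213, -0.0], [-0.2728, 0.2282, -0.0], [-0.3169, 0.2389, -0.0], [-0.3619, 0.245, -0.0], [-0.4072, 0.2462, -0.0], [-0.4524, 0.2428, -0.0]]
[0.0279, 0.0557, 0.0704, 0.0871, 0.1038, 0.1204, 0.1371, 0.1538, 0.1704, 0.1871, 0.2038, 0.2204, 0.2371, 0.2538, 0.2704]
```

>>> {"name": "step_arm", "arguments": {
  "linear": [
    [0, 0, 0],
    [0, 0, 0],
    [0, 0, 0],
    [0, 0, 0],
    [0, 0, 0],
    [0, 0, 0]
  ],
  "turn": [0, 0, 0.015, 0.035, 0.055, 0.07]
}}

```text
time_s: 5.22
ee_pos: [556.1, 121.5, 257.1]
ee_rot: [179.9, -0.1, 46.7]
force: [3.8, 0.6, -1.2]
gripper_width: 11.8
gripper_force: 20.0
```

Run:
```python
from h import *
e=np.array([466,25.5]);z=257.1
rows([(*(e+130*np.array([np.cos(np.radians(b)),np.sin(np.radians(b))])),z,b) for b in np.r_[np.arange(42.7,-30,-4.5)]],(556.1,121.5,z,46.7))
```

```text
[[-0.0066, 0.0311, -0.0], [-0.0103, 0.0649, -0.0], [-0.0166, 0.0984, -0.0], [-0.0256, 0.1312, -0.0], [-0.0371, 0.1632, -0.0], [-0.0511, 0.1942, -0.0], [-0.0674, 0.2241, -0.0], [-0.0861, 0.2525, -0.0], [-0.1069, 0.2794, -0.0], [-0.1298, 0.3046, -0.0], [-0.1546, 0.3279, -0.0], [-0.1811, 0.3492, -0.0], [-0.2092, 0.3684, -0.0], [-0.2388, 0.3853, -0.0], [-0.2695, 0.3998, -0.0], [-0.3014, 0.4118, -0.0], [-0.334, 0.4213, -0.0]]
[0.0111, 0.0236, 0.0361, 0.0486, 0.0611, 0.0736, 0.0861, 0.0986, 0.1111, 0.1236, 0.1361, 0.1486, 0.1611, 0.1736, 0.1861, 0.1986, 0.2111]
```

>>> {"name": "step_arm", "arguments": {
  "linear": [
    [-0.006, 0.031, 0],
    [-0.01, 0.065, 0],
    [-0.017, 0.098, 0],
    [-0.026, 0.131, 0],
    [-0.037, 0.163, 0],
    [-0.051, 0.194, 0],
    [-0.067, 0.224, 0],
    [-0.086, 0.253, 0],
    [-0.107, 0.279, 0],
    [-0.13, 0.305, 0],
    [-0.155, 0.328, 0],
    [-0.181, 0.349, 0],
    [-0.209, 0.368, 0],
    [-0.239, 0.385, 0],
    [-0.27, 0.4, 0],
    [-0.301, 0.412, 0],
    [-0.32, 0.418, 0],
    [-0.32, 0.418, 0]
  ],
  "turn": [0.011, 0.024, 0.036, 0.049, 0.061, 0.074, 0.086, 0.099, 0.111, 0.124, 0.136, 0.149, 0.161, 0.174, 0.186, 0.199, 0.206, 0.206]
}}

```text
time_s: 7.48
ee_pos: [584.3, -35.2, 257.2]
ee_rot: [-179.9, -0.4, -27.4]
force: [9.6, -1.6, -2.7]
gripper_width: 11.9
gripper_force: 20.0
```

Run:
```python
from h import *
s=env.state();print(s["time_s"],s["ee_pos"],s["ee_rot"],s["qpos"],s["force"],s["torque"])
a=cv2.resize(cam("top")["color"][130:260,200:340],(646,600),interpolation=cv2.INTER_CUBIC)
cv2.imwrite("pics/t2.png",a)
b=cv2.resize(cam("scene")["color"][110:270,200:360],(400,400),interpolation=cv2.INTER_CUBIC)
c=cv2.resize(cam("top")["color"][140:240,220:320],(400,400),interpolation=cv2.INTER_CUBIC)
cv2.imwrite("pics/b2.png",np.hstack([c,b]))
```

```text
7.475 [584.30329345 -35.2381331  257.24548617] [-179.87446888   -0.38772811  -27.37238419] [-4.55769749e+00  1.80274553e+01  8.53718925e+01 -3.56610363e-02
  7.61945863e+01  1.12822649e+02] [ 9.62363426 -1.64993316 -2.72501457] [-0.33744911 -1.25754796 -0.09559611]
```

View pics/b2.png

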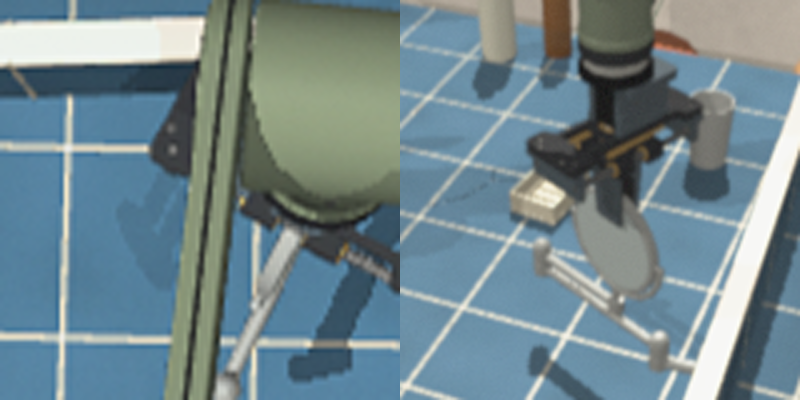

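The forearm lies above the upper arm and the mirror is in line with it (knuckle at (540,250), shoulder at (660,345) in the right crop). I'll release, rise and look again.

>>> {"name": "step_arm", "arguments": {
  "linear": [
    [0, 0, 0],
    [0, 0, 0],
    [0, 0, 0],
    [0, 0, 0],
    [0, 0, 0],
    [0, 0, -0.1],
    [0, 0, -0.2],
    [0, 0, -0.3],
    [0, 0, -0.35]
  ],
  "turn": [0, 0, 0, 0, 0, 0, 0, 0, 0],
  "fingers": -0.2
}}

```text
time_s: 8.7
ee_pos: [581.7, -34.4, 363.8]
ee_rot: [-179.9, -0.1, -27.3]
force: [0.7, -0.2, -1.1]
gripper_width: 54.6
gripper_force: 0.0
```

Run:
```python
from h import *
rows([(360,-30,360,154),(360,-30,360,62),(360,-30,360,70)])
```

```text
[[-0.6634, 0.326, 0.0127], [-0.6634, 0.326, 0.0127], [-0.6634, 0.326, 0.0127]]
[0.4964, -0.2481, -0.2703]
```

>>> {"name": "step_arm", "arguments": {
  "linear": [
    [-0.3, 0.15, 0],
    [-0.66, 0.32, 0],
    [-0.66, 0.32, 0],
    [-0.66, 0.32, 0],
    [-0.66, 0.32, 0],
    [-0.66, 0.32, 0],
    [-0.66, 0.32, 0],
    [-0.66, 0.32, 0],
    [-0.66, 0.32, 0],
    [-0.66, 0.32, 0],
    [-0.66, 0.32, 0],
    [-0.66, 0.32, 0],
    [-0.66, 0.32, 0],
    [-0.66, 0.32, 0],
    [-0.66, 0.32, 0],
    [-0.66, 0.32, 0],
    [-0.66, 0.32, 0],
    [-0.66, 0.32, 0],
    [-0.66, 0.32, 0],
    [-0.66, 0.32, 0]
  ],
  "turn": [-0.02, -0.05, -0.08, -0.11, -0.14, -0.17, -0.2, -0.22, -0.25, -0.28, -0.31, -0.34, -0.37, -0.4, -0.43, -0.45, -0.48, -0.497, -0.497, -0.497]
}}

```text
time_s: 11.2
ee_pos: [361.3, -28.8, 361.8]
ee_rot: [-180.0, -0.0, 151.5]
force: [-0.7, -0.4, -0.4]
gripper_width: 55.2
gripper_force: 0.0
```

Run:
```python
from h import *
s=env.state();print(s["time_s"],s["ee_pos"],s["ee_rot"],s["qpos"])
b=cv2.resize(cam("scene")["color"][145:265,240:330],None,fx=4,fy=4,interpolation=cv2.INTER_CUBIC)
c=cv2.resize(cam("top")["color"][145:265,220:330],None,fx=4,fy=4,interpolation=cv2.INTER_CUBIC)
cv2.imwrite("pics/b3.png",np.hstack([c,b]));print(c.shape,b.shape)
```

```text
11.2 [361.25158392 -28.83455892 361.80507011] [-1.79986408e+02 -2.45293794e-02  1.51525936e+02] [-6.37903298e+00 -5.15178107e+00  9.76348184e+01 -3.37067115e-03
  8.75448033e+01 -6.79048263e+01]
(480, 440, 3) (480, 360, 3)
```

View pics/b3.png

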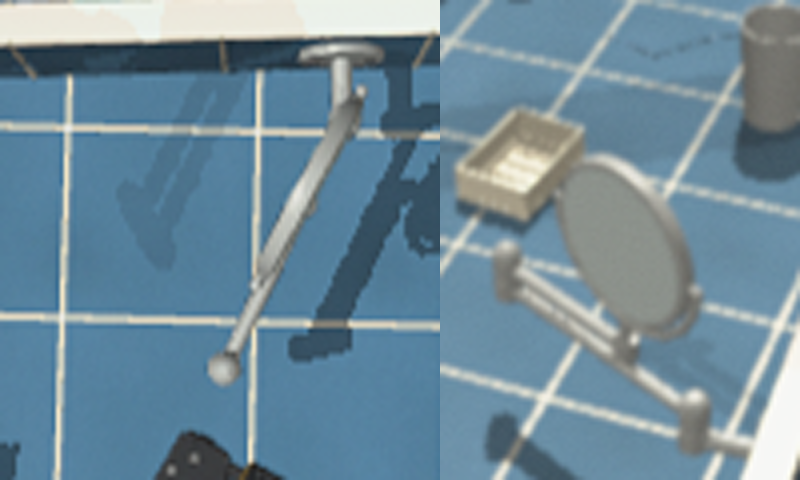

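The top crop (4x, offset 220,145) shows the elbow at (224,367) and the mirror edge running from (360,92) to (262,285), in line with the arm. The scene crop shows the two tubes stacked.

Run:
```python
from h import *
T=lambda x,y:(220+x/4,145+y/4)
e=atz("top",T(224,367),134);a=atz("top",T(360,92),212);b=atz("top",T(262,285),212)
S=np.array([644.,-60]);S2=S
ang=lambda v:np.degrees(np.arctan2(v[1],v[0]))
m=(a+b)/2
print(e,m,ang((e-S2.tolist()[0:0] if 0 else e)[:2]-S),ang((b-a)[:2]),"forearm",ang(e[:2]-m[:2]),np.linalg.norm((e-m)[:2]),np.linalg.norm(e[:2]-S),np.linalg.norm(m[:2]-S))
```

```text
[462.24512477  20.65193468 134.        ] [579.23395248 -34.61845412 212.        ] 156.07121699060724 154.3518395135642 forearm 154.71200110933358 129.38779574096893 198.845591442252 69.56194205378843
```

Run:
```python
from h import *
S=np.array([644.,-60])
P=lambda b,z,w=None:(*(S+205*np.array([np.cos(np.radians(b)),np.sin(np.radians(b))])),z,b if w is None else w)
st=env.state();s0=(*st["ee_pos"],st["ee_rot"][2])
rows([P(155.8,362),P(155.8,109)],s0)
```

```text
[[-0.1966, 0.3068, -0.0003], [-0.1966, 0.3068, 0.8431]]
[-0.0117, -0.0117]
```

>>> {"name": "step_arm", "arguments": {
  "linear": [
    [-0.1966, 0.3068, 0],
    [-0.1966, 0.3068, 0],
    [-0.1966, 0.3068, 0],
    [-0.1966, 0.3068, 0.2],
    [-0.1966, 0.3068, 0.4],
    [-0.1966, 0.3068, 0.55],
    [-0.1966, 0.3068, 0.7],
    [-0.1966, 0.3068, 0.7],
    [-0.1966, 0.3068, 0.7]
  ],
  "turn": [-0.011, -0.011, -0.011, -0.011, -0.011, -0.011, -0.011, -0.011, -0.011]
}}

```text
time_s: 12.48
ee_pos: [458.0, 23.8, 153.8]
ee_rot: [179.9, 0.1, 155.5]
force: [-0.1, -0.2, 0.5]
gripper_width: 54.6
gripper_force: 0.0
```

Run:
```python
from h import *
s=env.state();print(s["time_s"],s["ee_pos"],s["ee_rot"],s["force"])
b=cv2.resize(cam("scene")["color"][110:260,210:340],None,fx=4,fy=4,interpolation=cv2.INTER_CUBIC)
cv2.imwrite("pics/b4.png",b)
```

```text
12.475 [457.96998272  23.82815525 153.77828244] [1.79939046e+02 1.48701083e-01 1.55549373e+02] [-0.0502545  -0.23542248  0.49603403]
```

View pics/b4.png

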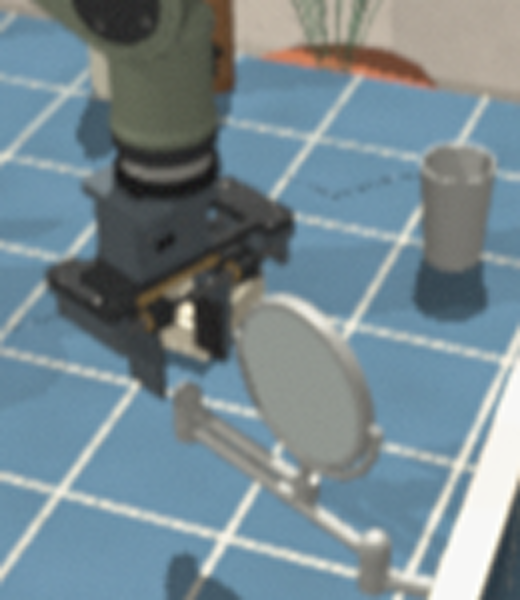

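The fingertips at (150,390) and (215,355) straddle the knuckle at (187,400), and the mirror is clear of the gripper. I'll lower and cage it.

>>> {"name": "step_arm", "arguments": {
  "linear": [
    [0, 0, 0.08],
    [0, 0, 0.15],
    [0, 0, 0.15]
  ],
  "turn": [0, 0, 0]
}}

```text
time_s: 12.9
ee_pos: [457.3, 24.0, 107.7]
ee_rot: [180.0, 0.0, 155.6]
force: [-0.2, -0.0, 0.1]
gripper_width: 54.7
gripper_force: 0.0
```

>>> {"name": "step_arm", "arguments": {
  "linear": [
    [0, 0, 0],
    [0, 0, 0],
    [0, 0, 0]
  ],
  "turn": [0, 0, 0],
  "fingers": 0.25,
  "force": 5
}}

```text
time_s: 13.28
ee_pos: [457.5, 24.1, 107.8]
ee_rot: [180.0, 0.1, 155.6]
force: [-0.1, 0.2, -0.0]
gripper_width: 34.4
gripper_force: 0.0
```

Run:
```python
from h import *
S=np.array([644.,-60])
P=lambda b,z,w=None:(*(S+205*np.array([np.cos(np.radians(b)),np.sin(np.radians(b))])),z,b if w is None else w)
st=env.state();s0=(*st["ee_pos"],st["ee_rot"][2]);print(s0,st["force"])
rows([P(b,s0[2],b+1) for b in np.arange(152,94,-3.2)],s0)
```

```text
(np.float64(457.5075578286111), np.float64(24.06249935663754), np.float64(107.75653451450547), np.float64(155.57443141537252)) [-0.11621914  0.23468252 -0.02772241]
[[0.0001, 0.0445, -0.0], [-0.0033, 0.0825, -0.0], [-0.0089, 0.1203, -0.0], [-0.0165, 0.1577, -0.0], [-0.0263, 0.1946, -0.0], [-0.038, 0.2309, -0.0], [-0.0518, 0.2664, -0.0], [-0.0676, 0.3012, -0.0], [-0.0852, 0.335, -0.0], [-0.1048, 0.3678, -0.0], [-0.1261, 0.3995, -0.0], [-0.1491, 0.4299, -0.0], [-0.1739, 0.4589, -0.0], [-0.2002, 0.4866, -0.0], [-0.228, 0.5127, -0.0], [-0.2572, 0.5373, -0.0], [-0.2877, 0.5601, -0.0], [-0.3195, 0.5813, -0.0], [-0.3524, 0.6006, -0.0]]
[0.0072, 0.016, 0.0249, 0.0338, 0.0427, 0.0516, 0.0605, 0.0694, 0.0783, 0.0872, 0.096, 0.1049, 0.1138, 0.1227, 0.1316, 0.1405, 0.1494, 0.1583, 0.1672]
```

>>> {"name": "step_arm", "arguments": {
  "linear": [
    [0, 0.044, 0],
    [-0.003, 0.082, 0],
    [-0.009, 0.12, 0],
    [-0.017, 0.158, 0],
    [-0.026, 0.195, 0],
    [-0.038, 0.231, 0],
    [-0.052, 0.266, 0],
    [-0.068, 0.301, 0],
    [-0.085, 0.335, 0],
    [-0.105, 0.368, 0],
    [-0.126, 0.4, 0],
    [-0.149, 0.43, 0],
    [-0.174, 0.459, 0],
    [-0.2, 0.487, 0],
    [-0.228, 0.513, 0],
    [-0.257, 0.537, 0],
    [-0.257, 0.537, 0]
  ],
  "turn": [0.007, 0.016, 0.025, 0.034, 0.043, 0.052, 0.061, 0.069, 0.078, 0.087, 0.096, 0.105, 0.114, 0.123, 0.132, 0.14, 0.14]
}}

```text
time_s: 15.4
ee_pos: [594.3, 139.0, 107.0]
ee_rot: [180.0, 0.0, 105.2]
force: [-0.0, -0.4, -0.4]
gripper_width: 34.4
gripper_force: 0.0
```

Run:
```python
from h import *
S=np.array([644.,-60])
P=lambda b,z,w=None:(*(S+205*np.array([np.cos(np.radians(b)),np.sin(np.radians(b))])),z,b if w is None else w)
st=env.state();s0=(*st["ee_pos"],st["ee_rot"][2]);d=s0[:2]-S
print(st["force"],np.hypot(*d),np.degrees(np.arctan2(d[1],d[0])))
rows([P(b,s0[2],max(b+1,93)) for b in (101,98,95,93,92,91,90)],s0)
a=cv2.resize(cam("top")["color"][130:230,200:340],(560,400),interpolation=cv2.INTER_CUBIC)
cv2.imwrite("pics/b5.png",a)
```

```text
[-0.04667035 -0.37062085 -0.41534522] 205.12126861550533 104.03172539588742
[[-0.0021, 0.0361, -0.0], [-0.0057, 0.0717, -0.0], [-0.0111, 0.1071, -0.0], [-0.0157, 0.1305, -0.0], [-0.0184, 0.1421, -0.0], [-0.0212, 0.1537, -0.0], [-0.0242, 0.1652, -0.0]]
[0.0089, 0.0173, 0.0256, 0.0312, 0.0339, 0.0339, 0.0339]
```

View pics/b5.png

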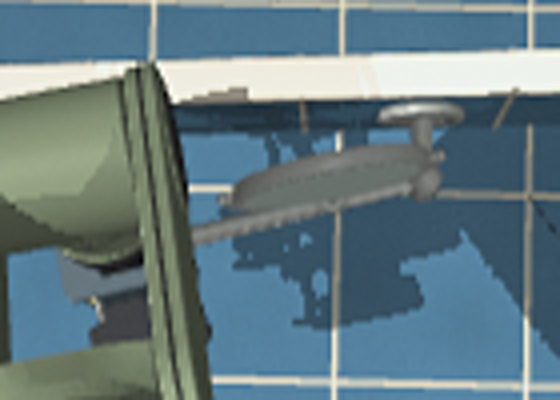

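The arm has swung round inside the cage, with the mirror edge running from (225,200) to (440,157), parallel to the tube. On to the stop.

>>> {"name": "step_arm", "arguments": {
  "linear": [
    [-0.002, 0.036, 0],
    [-0.006, 0.072, 0],
    [-0.011, 0.107, 0],
    [-0.016, 0.13, 0],
    [-0.018, 0.142, 0],
    [-0.018, 0.142, 0]
  ],
  "turn": [0.009, 0.017, 0.026, 0.031, 0.034, 0.034]
}}

```text
time_s: 16.2
ee_pos: [636.4, 144.8, 106.9]
ee_rot: [180.0, 0.0, 93.0]
force: [-0.4, 0.9, 0.7]
gripper_width: 34.3
gripper_force: 0.6
```

>>> {"name": "step_arm", "arguments": {
  "linear": [
    [0, 0.006, 0],
    [0, 0.012, 0],
    [0, 0.012, 0]
  ],
  "turn": [0, 0, 0]
}}

```text
time_s: 16.58
ee_pos: [640.0, 145.1, 106.9]
ee_rot: [-180.0, -0.0, 92.9]
force: [-2.1, 1.7, 0.6]
gripper_width: 34.4
gripper_force: 1.1
```

>>> {"name": "step_arm", "arguments": {
  "linear": [
    [0, 0.006, 0],
    [0, 0.012, 0],
    [0, 0.012, 0]
  ],
  "turn": [0, 0, 0]
}}

```text
time_s: 16.95
ee_pos: [640.7, 145.1, 106.8]
ee_rot: [-179.6, 0.0, 92.9]
force: [-9.2, 2.2, 4.3]
gripper_width: 34.3
gripper_force: 4.4
```

>>> {"name": "step_arm", "arguments": {
  "linear": [
    [0, 0.006, 0],
    [0, 0.012, 0],
    [0, 0.012, 0]
  ],
  "turn": [0, 0, 0]
}}

```text
time_s: 17.32
ee_pos: [643.8, 145.3, 106.7]
ee_rot: [-179.5, 0.0, 92.9]
force: [-9.3, 1.6, 4.0]
gripper_width: 40.1
gripper_force: 5.0
```

The force rose to 9 N with no further motion, so the arm is on its stop. I'll centre, open a little and rise.

>>> {"name": "step_arm", "arguments": {
  "linear": [
    [0, -0.02, 0],
    [0, -0.03, 0],
    [0, -0.03, 0],
    [0, -0.03, 0],
    [0, -0.03, 0]
  ],
  "turn": [0, 0, 0, 0, 0],
  "fingers": -0.1
}}

```text
time_s: 17.95
ee_pos: [638.5, 144.8, 107.0]
ee_rot: [180.0, 0.0, 92.9]
force: [0.5, 0.3, 0.1]
gripper_width: 50.6
gripper_force: 0.0
```

>>> {"name": "step_arm", "arguments": {
  "linear": [
    [0, 0, -0.15],
    [0, 0, -0.3],
    [0, 0, -0.45],
    [0, 0, -0.6],
    [0, 0, -0.75],
    [0, 0, -0.85],
    [0, 0, -0.85],
    [0, 0, -0.85]
  ],
  "turn": [0, 0, 0, 0, 0, 0, 0, 0]
}}

```text
time_s: 18.95
ee_pos: [637.8, 144.8, 360.5]
ee_rot: [-179.9, 0.0, 92.9]
force: [0.2, -0.2, -0.1]
gripper_width: 50.1
gripper_force: 0.0
```

>>> {"name": "step_arm", "arguments": {
  "linear": [
    [0, -0.8, 0],
    [0, -0.8, 0],
    [0, -0.8, 0],
    [0, -0.8, 0],
    [0, -0.8, 0],
    [0, -0.8, 0],
    [0, -0.8, 0]
  ],
  "turn": [0, 0, 0, 0, 0, 0, 0]
}}

```text
time_s: 19.82
ee_pos: [399.5, 132.7, 361.2]
ee_rot: [-179.9, 0.0, 92.9]
force: [-0.4, 0.2, 0.4]
gripper_width: 50.2
gripper_force: 0.0
```

Run:
```python
from h import *
b=cv2.resize(cam("scene")["color"][120:270,240:340],(400,600),interpolation=cv2.INTER_CUBIC)
c=cv2.resize(cam("top")["color"][130:280,220:320],(400,600),interpolation=cv2.INTER_CUBIC)
cv2.imwrite("pics/b6.png",np.hstack([c,b]))
```

```text
(no output)
```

View pics/b6.png

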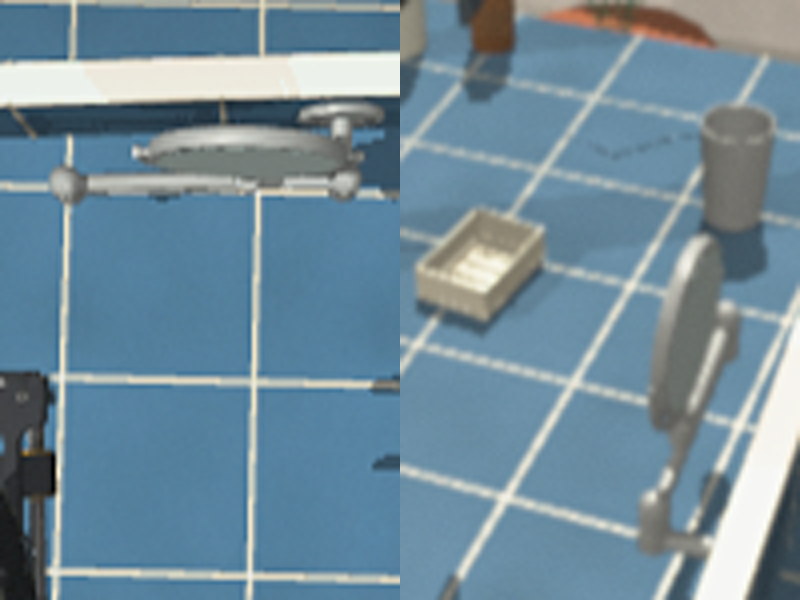

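The arm lies parallel to the wall, with the elbow at (67,185) and the shoulder at (345,183). The mirror edge runs level from (140,153) to (358,157). I'll check the angles before handing in.

Run:
```python
from h import *
T=lambda x,y:(220+x/4,130+y/4)
e=atz("top",T(67,185),134)[:2];s=atz("top",T(345,184),113)[:2];a=atz("top",T(140,153),212)[:2];b=atz("top",T(358,157),212)[:2];m=(a+b)/2
ang=lambda v:np.degrees(np.arctan2(v[1],v[0]))
print("home 92.9; upper",ang(e-s),"fore",ang(e-m),"mirror",ang(a-b))
if abs(ang(e-s)-92.9)<5 and abs(ang(e-m)-ang(e-s))<8 and abs(ang(a-b)-92.9)<12: print(env.job_done())
```

```text
home 92.9; upper 92.38721506693943 fore 94.6114943101225 mirror 90.15344018656154
the job is handed in; nothing more can be done
None
```

The mirror is folded away and the job is handed in. By the last top-camera check, the upper arm is within about 1° of home, the forearm within about 2° of fully folded, and the mirror within about 3° of the wall. The fold was done with the upper arm about 1.1 rad out, and the robot was clear of everything at hand-in. I saw no contact with the other items on the shelf, though I didn't re-measure their positions.

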